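# Hang the slotted lint screen on its drying pin

## Task

Take the lint screen whose hanger plate has a slot open at one side out of its holder and slide the slot sideways over the headed pin of the drying stand until the slot's end meets the pin, then let it down so that the pin sits fully home in the notch and the screen hangs upright by itself. Work gently and by feel: the pin may be clamped anywhere along its short track and must not be pushed hard, and the screen must not drop or swing when you let go. Leave the other screen and everything else where they are.

Things in the scene. Friction and masses are not known exactly. Their poses are not given: they have to be found in the camera images.
- screen_handle (a point): Lint screen to hang: middle of the grey handle block on its top. Block 28 mm along y, 16 mm along x, 46 mm tall; this point is 159 mm above the screen's underside, 37 mm straight above screen_notch; the 60 mm wide plate begins 23 mm below it. x is through the screen's thickness, y along its width (slot opens to +y), z up.
- screen_notch (a point): Same screen: top middle of the notch in its 5 mm dark steel hanger plate (y -30 to 30 mm). L-shaped slot: a level channel, ceiling 10 mm and floor 24 mm below this point, open at the +y edge, ending at a wall at y = -5.5 mm; above its inner end the 11 mm wide notch (y -5.5 to 5.5) rises 10 mm to this point, its -y wall flush with the end wall. Hung home, this point is 4 mm above the pin's axis.
- screen: The whole slotted lint screen: grey frame with mesh 90 mm wide (y), 8 mm thick (x), 88 mm tall, hanger plate and handle above, 182 mm in all, 0.2 to 0.33 kg. Origin: centre of underside. Stands loosely in the groove of a white holder (groove floor 10 mm, cheeks up to 38 mm above the counter): lift at least 50 mm to clear.
- pin_track (a point): Middle of the level track of the pin on the fixed drying stand, 170 mm above the counter, in the plane where the hanger plate hangs. x: along the pin to its head; y: along the track; z up. The pin's axis is at this height but clamped anywhere within 15 mm either way along y; where is not measured, so feel for it, with at most 20 N.
- rack: The fixed drying stand: white panel 180 mm wide on a dark foot; origin on the counter below pin_track, same axes. Panel face 52 mm behind pin_track (-x), top 20 mm above it. Its steel pin along +x is 8 mm in diameter from x = -6 to 6 mm, between a 22 mm collar (panel to x = -6) and a 22 mm head (x = 6 to 9 mm), so the plate can only come on sideways, along y.
- other_screen: The other lint screen, same sizes, but with a closed window in its plate, not open at the side; origin at the centre of its underside, standing in a like holder. Leave it alone.
- detergent: White detergent bottle, 72 mm diameter, 190 mm tall; origin under its centre. Bystander.
- jar: Clear jar, 60 mm diameter, 85 mm tall; origin under its centre. Bystander.
- scoop_cup: Grey measuring cup, 64 mm diameter, 70 mm tall; origin under its centre. Bystander.
- brush: Small brush lying on the counter. Bystander.
- screwdriver: Screwdriver lying on the counter. Bystander.
- powder_box: Cardboard box 70 by 120 by 150 mm; origin under its centre. Bystander.
Not all that is in view belongs to the job. Leave any pink look-alike of the rack alone. Leave any blue look-alike of the screen alone.

How it is judged:
By the outcome, as a careful person would: the job done as asked, in the order asked, and still so for the second after the job is handed in, with the robot touching nothing.
It also fails if it takes over 48 s, if anything falls off the work surface, if the arm or the gripper's body presses on something with over 40 N, if the wrist force passes 120 N, or if a joint passes its speed limit or range.

## Robot

A 6-joint arm with a two-finger parallel gripper is mounted at the origin on the work surface. World frame = base frame: x ahead of the robot, y to its left, z up, the work surface at z = 0. Lengths are in m, angles in rad, forces in N, time in s.
With the tool pointing down it reaches from about 0.35 to 0.875 m from the base axis. Payload 15.5 kg.
Tool frame: the origin (TCP) lies on the centre line of the jaws, within the pads' length; the fingertips stand 8 mm ahead of it and the grasp point (between the pads) lies 11 mm behind it; z points along the fingers, y is the line along which they close (so a half turn about z gives the same grasp; the last joint's range is limited). The gripper opens to 85 mm and grips with 20 to 120 N. Pads are 22 mm wide; open, the fingers measure 114 mm over their backs; the gripper's body (76 mm by 85 mm) begins 54 mm behind the grasp point. The pads swing forward as they close: fully open they stand 13 mm farther back than shut.
Start: joints at [-1.331, 0.494, 1.345, -0, 1.302, -0.096], TCP at [0.206, -0.59, 0.239] pointing down, gripper open.
Joint ranges: [-2.91, 2.91], [-0.82, 2.16], [0.22, 2.67], [-1.22, 4.37], [0.12, 2.79], [-3.08, 3.08]. Speed limits (rad/s): [1.89, 1.89, 2.57, 3.01, 3.01, 3.01].

## Interface

Orientations are given as a unit quaternion [x, y, z, w].
In Python, from workcell import arm gives the robot as it stands. The module is installed in compiled form; this text tells all that it offers.
- The arm moves only by the tool apply_moves, never from a script. Its argument "commands" is a list that holds one entry, the list of rows, each a list of 7 numbers: the shift along the tool's x, y, z in m, then the turn, a rotation vector about the tool's x, y, z in degrees, then the opening, from 0 (shut) to 1 (fully open). A call has exactly 8 rows; each row shifts and turns the commanded pose from where the row before left it, along the tool's axes as they then stand; what a row does not reach is not made up. A row lasts 1/12 s, in which the tool goes at most 41.7 mm and 7.16 degrees, less where a joint would pass 70% of its speed; a pose out of reach is approached as far as the arm can. A call is refused whole if a number of a shift passes 0.0417 or a number of a turn 7.16, either way. A call with a gripper value outside its range is refused whole. The fingers move at their own pace and stop on an object; the grip force is fixed at half the most. Time passes only in rows, so rows that do not move let the fingers close, or fill a call up. It gives the time, the measured TCP pose, the force, the opening and the grip force at its end, in the units of the state.
- arm.sense(): the state, without advancing time (a new reading comes with each control period).
- arm.capture(name): name is "side" or "top"; returns a dict with "image" (384x512x3 uint8, blue, green, red), "fx", "fy", "cx", "cy" (pixels), "dist_coeffs" ([k1, k2, p1, p2, k3] as OpenCV has them; the pictures are not rectified), "world_from_camera" (4x4, takes a point from camera to world coordinates). Camera axes: x right, y down, z forward; pixel columns grow to the right and rows downward; lengths in m; the calibration is good to about 2 mm. A picture is of the moment at which its call begins. There is no depth.
- arm.finish_job(): hands the job in; it is judged then, once.
The state is a dict: "clock": time; "joint_pos": joint angles; "joint_velocities": joint speeds; "joint_efforts": joint torques, N m; "tcp_pos": TCP position; "eef_rot": TCP orientation; "contact_force": force on the tool from outside, world axes, zero at the start; "wrist_torque": the same for the moment, N m; "opening": opening from 0.0 (shut) to 1.0 (fully open); "grip_force": force on a finger pad.
Only numpy, scipy, OpenCV 4.12 (cv2) and the standard library are available. Lean on these libraries where they do the work, as an engineer would, in place of code of your own. Each camera call takes 0.05 s, during which the arm holds its last target. There are 200 camera calls.

## Working session

There is one attempt and no reset: what is moved stays moved. The work goes in short steps, Python scripts to look and compute and a tool call to move; the robot and the scene stay as the last step left them, time stands still between calls to the robot, and variables do not carry over. Pictures are saved under pics/ and viewed, at most 10 in all, crops included, and the job is handed in when it is done.

Besides the shell and the picture viewer there is one more tool, called after "Request:" as name([rows], argument=value, ...), one row to a line, values as JSON. apply_moves: Moves the arm, as the interface text tells. Its arguments: {"type":"object","properties":{"commands":{"type":"array","items":{"type":"array","items":{"type":"array","items":{"type":"number"}}}}},"required":["commands"]}

```bash
mkdir -p pics; cat > h.py <<'E'
import numpy as np, cv2, json
from workcell import arm
def cap(name,fn=None):
    c=arm.capture(name)
    if fn: cv2.imwrite('pics/'+fn,c['image'])
    return c
def K(c): return np.array([[c['fx'],0,c['cx']],[0,c['fy'],c['cy']],[0,0,1.]])
def ray(c,uv):
    p=cv2.undistortPoints(np.array([[uv]],float),K(c),np.array(c['dist_coeffs'],float))[0,0]
    T=np.array(c['world_from_camera']); return T[:3,3],T[:3,:3]@np.array([p[0],p[1],1])
def atz(c,uv,z):
    o,d=ray(c,uv); return o+d*(z-o[2])/d[2]
def proj(c,P):
    T=np.linalg.inv(np.array(c['world_from_camera'])); 
    r=cv2.Rodrigues(T[:3,:3])[0]
    return cv2.projectPoints(np.atleast_2d(np.array(P,float)),r,T[:3,3],K(c),np.array(c['dist_coeffs'],float))[0][:,0]
def tri(c1,u1,c2,u2):
    o1,d1=ray(c1,u1);o2,d2=ray(c2,u2);d1/=np.linalg.norm(d1);d2/=np.linalg.norm(d2)
    s=np.linalg.lstsq(np.c_[d1,-d2],o2-o1,rcond=None)[0]
    a=o1+s[0]*d1;b=o2+s[1]*d2; return (a+b)/2,np.linalg.norm(a-b)
E
python3 - <<'E'
from h import *
for n in('top','side'):
    c=cap(n,n+'0.png'); print(n,np.round(c['world_from_camera'],3).tolist(),c['fx'])
s=arm.sense(); print(s['eef_rot'],s['clock'],s['contact_force'])
E
```

```text
top [[0.03, -0.979, 0.201, 0.28], [-1.0, -0.03, 0.005, -0.028], [0.001, -0.201, -0.98, 1.619], [0.0, 0.0, 0.0, 1.0]] 495.3079510228975
side [[-0.998, -0.051, 0.037, 0.516], [-0.063, 0.755, -0.653, 0.679], [0.005, -0.654, -0.757, 0.945], [0.0, 0.0, 0.0, 1.0]] 360.41658836606643
[ 9.85932728e-01  1.67141693e-01 -3.41580856e-05 -5.56460355e-04] 0.1 [ 0.31050929 -0.42481051  0.68198825]
```

View pics/top0.png

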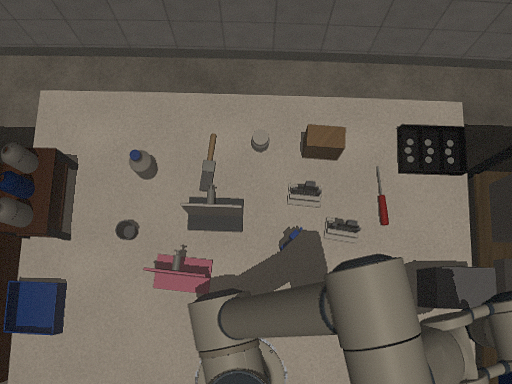

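View pics/side0.png

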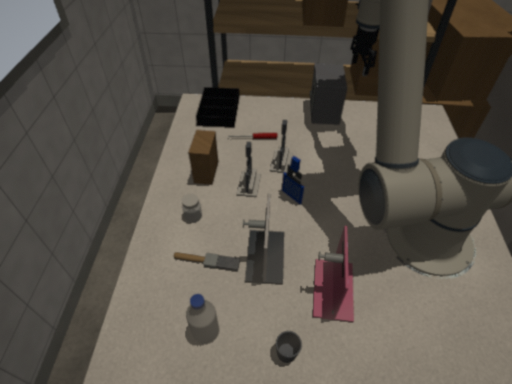

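The top view shows the white stand at about (215,212), two grey screens at (305,190) and (343,226), and the blue decoy at (291,238). I can't yet tell which screen has the open slot, so I'll enlarge both views.

```bash
python3 - <<'E'
from h import *
t=cv2.imread('pics/top0.png');s=cv2.imread('pics/side0.png')
a=cv2.resize(t[170:250,275:375],(500,400)if 0 else (400,320),interpolation=cv2.INTER_CUBIC)   # x4
b=cv2.resize(t[170:240,175:255],(400,350),interpolation=cv2.INTER_CUBIC)[:280] # x5
d=cv2.resize(s[115:215,230:310],(400,500),interpolation=cv2.INTER_CUBIC) #x5
L=np.zeros((600,800,3),np.uint8); L[:320,:400]=a; L[320:,:400]=b; L[:500,400:]=d
L=np.clip(L.astype(float)*1.6,0,255).astype(np.uint8)
cv2.imwrite('pics/crop0.png',L)
E
```

```text
(no output)
```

View pics/crop0.png

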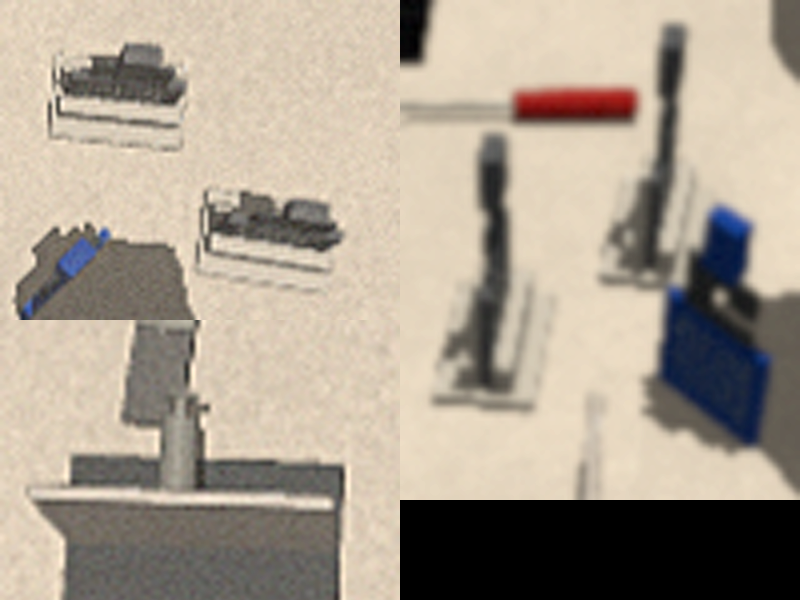

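```bash
python3 - <<'E'
from h import *
ts=[cap('top') for _ in range(3)]; ss=[cap('side') for _ in range(3)]
c,d=ts[0],ss[0]
T=np.mean([x['image'].astype(float) for x in ts],0);S=np.mean([x['image'].astype(float) for x in ss],0)
for n,u,v in(('A',(310.8,182),(248.4,143)),('B',(352,221.7),(284.4,121))):
    p,e=tri(c,u,d,v); print(n,p.round(4),e.round(4),atz(c,u,.192).round(4))
P=[(180.6,204),(242,206.6)]
print('panel top',[atz(c,u,.19).round(4) for u in P], 'head',atz(c,(212.4,186),.178).round(4))
def z(I,x0,y0,w,h,k): return cv2.resize(np.clip(I[y0:y0+h,x0:x0+w]*1.7,0,255).astype(np.uint8),(w*k,h*k),interpolation=cv2.INTER_NEAREST)
L=np.zeros((600,800,3),np.uint8)
L[:600,:240]=z(S,238,138,24,60,10); L[:600,240:480]=z(S,272,117,24,60,10)
L[:240,480:800]=z(T,285,176,40,30,8); L[240:480,480:800]=z(T,322,212,40,30,8)
L[480:,480:680]=z(S,240,190,50,30,4)
cv2.imwrite('pics/crop1.png',L)
E
```

```text
A [ 0.5947 -0.1921  0.19  ] 0.0031 [ 0.5959 -0.192   0.192 ]
B [ 0.481  -0.3137  0.1894] 0.0011 [ 0.4812 -0.3133  0.192 ]
panel top [array([0.5186, 0.1887, 0.19  ]), array([0.5165, 0.0085, 0.19  ])] head [0.5778 0.099  0.178 ]
```

View pics/crop1.png

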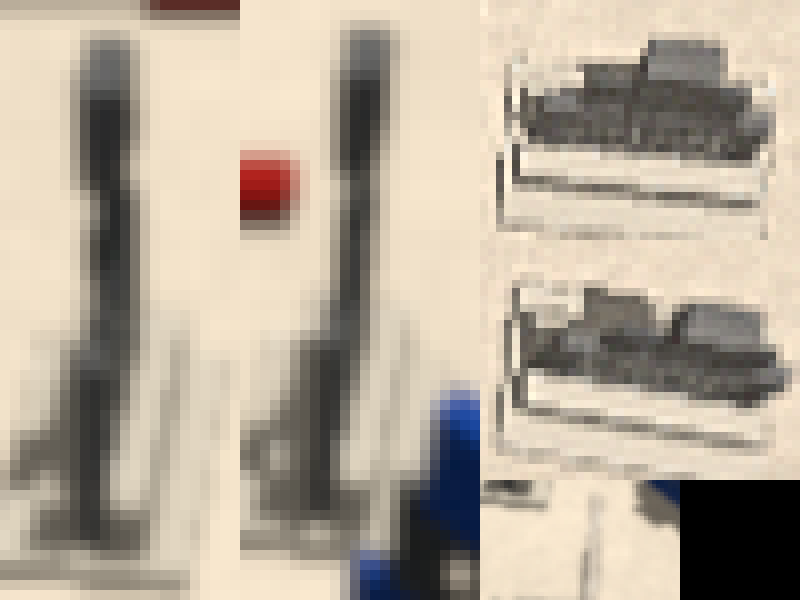

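```bash
python3 - <<'E'
from h import *
c=cap('top');d=cap('side')
# shadow patch corners top view
print('B shadow far L',atz(c,(335.1,218.3),0).round(3),'R',atz(c,(343.5,219),0).round(3))
print('A shadow far L',atz(c,(298.2,184.1),0).round(3))
# side: bright hole in shadow, A crop(45,490), B (265-240,455); shadow extents
for n,u in(('A hole',(242.5,187)),('A shadow lo',(240,185)),('B hole',(274.5,162.5)),('B below',(280,170))):
    print(n,u,atz(d,u,0).round(3),atz(d,u,.038).round(3))
# holder edges top view at z=0 (front bottom)
for n,(p,q) in dict(Abot=((347.5-0,0),(0,0))).items(): pass
for n,p,q in(('A',(285+20/8,176+225/8),(285+285/8,176+237/8)),('B',(322+20/8,212+210/8),(322+280/8,212+238/8))):
    a,b=atz(c,p,0),atz(c,q,0); print('holder',n,a.round(3),b.round(3),np.degrees(np.arctan2(-(a-b)[0],(a-b)[1])))
# cheek top edge
for n,p,q in(('A',(285+35/8,176+150/8),(285+285/8,176+162/8)),('B',(322+45/8,212+132/8),(322+290/8,212+166/8))):
    a,b=atz(c,p,.038),atz(c,q,.038); print('cheek',n,a.round(3),b.round(3),np.degrees(np.arctan2(-(a-b)[0],(a-b)[1])))
E
```

```text
B shadow far L [ 0.518 -0.296 -0.   ] R [ 0.517 -0.323  0.   ]
A shadow far L [ 0.63  -0.172  0.   ]
A hole (242.5, 187) [ 0.615 -0.174  0.   ] [ 0.611 -0.14   0.038]
A shadow lo (240, 185) [ 0.625 -0.183  0.   ] [ 0.62  -0.148  0.038]
B hole (274.5, 162.5) [ 0.506 -0.306  0.   ] [ 0.506 -0.267  0.038]
B below (280, 170) [ 0.484 -0.268  0.   ] [ 0.486 -0.23   0.038]
holder A [ 0.561 -0.137  0.   ] [ 0.559 -0.247  0.   ] -0.9115428418903215
holder B [ 0.451 -0.261  0.   ] [ 0.442 -0.368  0.   ] -4.580655589780144
cheek A [ 0.585 -0.14   0.038] [ 0.583 -0.242  0.038] -1.058743074705566
cheek B [ 0.479 -0.265  0.038] [ 0.468 -0.364  0.038] -6.3339270976979405
```

```bash
python3 - <<'E'
from h import *
d=[cap('side') for _ in range(6)];S=np.mean([x['image'].astype(float) for x in d],0);d=d[0]
L=np.zeros((480,800,3),np.uint8)
for i,(x,y) in enumerate(((.5955,-.192),(.481,-.3135))):
    ly,lx=np.meshgrid(np.linspace(.065,-.065,400),np.linspace(.07,-.05,400)) # up=+x, left=+y
    yaw=np.radians(-1 if i==0 else -5)
    P=np.stack([x+lx*np.cos(yaw)-ly*np.sin(yaw),y+lx*np.sin(yaw)+ly*np.cos(yaw),0*lx],-1).reshape(-1,3)
    uv=proj(d,P).astype(np.float32).reshape(400,400,2)
    L[:400,i*400:(i+1)*400]=np.clip(1.6*cv2.remap(S.astype(np.float32),uv,None,cv2.INTER_CUBIC),0,255)
cv2.imwrite('pics/sh.png',L)
E
```

```text
(no output)
```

View pics/sh.png

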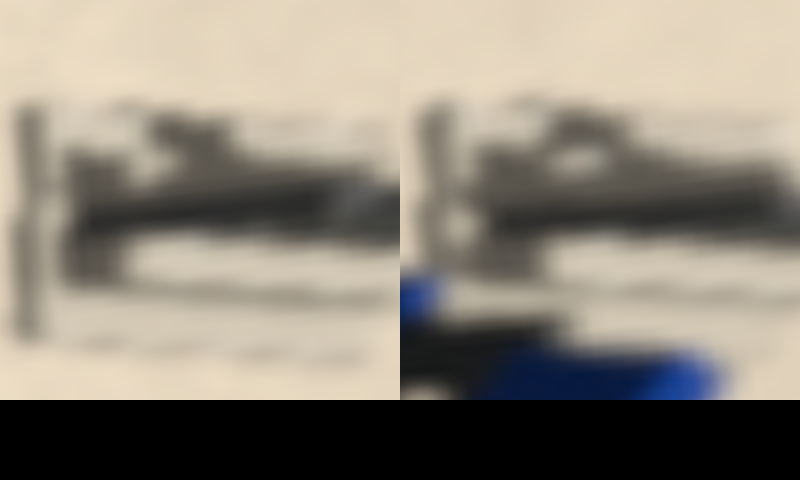

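A's shadow, in the left panel, shows the slot breaking out at the +y edge. B's shadow shows a closed hole. So A, handle near (0.595,-0.192), is the target, with its slot facing world +y. The stand's pin_track is at about (0.570, 0.099, 0.170).

```bash
cat >> h.py <<'E'
from scipy.spatial.transform import Rotation as R
def Rt(th): # th deg: tool x heading, pointing down
    t=np.radians(th); return R.from_matrix(np.array([[np.cos(t),np.sin(t),0],[np.sin(t),-np.cos(t),0],[0,0,-1]]))
def plan(p,th,n,g,pose=None):
    s=arm.sense(); p0,r0=(np.array(s['tcp_pos']),R.from_quat(s['eef_rot'])) if pose is None else pose
    r1=Rt(th); rv=(r0.inv()*r1).as_rotvec()
    st=(np.array(p)-p0)/n; rows=[]
    for i in range(n):
        r=r0*R.from_rotvec(rv*i/n); rows.append([round(x,4) for x in r.inv().apply(st)]+[round(x,2) for x in np.degrees(rv)/n]+[g])
    for i in range(0,n,8): print(json.dumps(rows[i:i+8]))
    return np.array(p),r1
E
python3 - <<'E'
from h import *
plan((.595,-.192,.29),89,16,1)
E
```

```text
[[0.0312, -0.0155, -0.0032, 0.0, 0.0, -4.36, 1], [0.0322, -0.0131, -0.0032, 0.0, 0.0, -4.36, 1], [0.0331, -0.0106, -0.0032, 0.0, 0.0, -4.36, 1], [0.0339, -0.008, -0.0032, 0.0, 0.0, -4.36, 1], [0.0344, -0.0054, -0.0032, 0.0, 0.0, -4.36, 1], [0.0347, -0.0028, -0.0032, 0.0, 0.0, -4.36, 1], [0.0348, -0.0002, -0.0032, 0.0, 0.0, -4.36, 1], [0.0347, 0.0025, -0.0032, 0.0, 0.0, -4.36, 1]]
[[0.0344, 0.0051, -0.0032, 0.0, 0.0, -4.36, 1], [0.0339, 0.0077, -0.0032, 0.0, 0.0, -4.36, 1], [0.0332, 0.0103, -0.0032, 0.0, 0.0, -4.36, 1], [0.0324, 0.0128, -0.0032, 0.0, 0.0, -4.36, 1], [0.0313, 0.0152, -0.0032, 0.0, 0.0, -4.36, 1], [0.03, 0.0175, -0.0032, 0.0, 0.0, -4.36, 1], [0.0286, 0.0198, -0.0032, 0.0, 0.0, -4.36, 1], [0.027, 0.0219, -0.0032, 0.0, 0.0, -4.36, 1]]
```

Request:
apply_moves([
  [[0.0312, -0.0155, -0.0032, 0, 0, -4.36, 1], [0.0322, -0.0131, -0.0032, 0, 0, -4.36, 1], [0.0331, -0.0106, -0.0032, 0, 0, -4.36, 1], [0.0339, -0.008, -0.0032, 0, 0, -4.36, 1], [0.0344, -0.0054, -0.0032, 0, 0, -4.36, 1], [0.0347, -0.0028, -0.0032, 0, 0, -4.36, 1], [0.0348, -0.0002, -0.0032, 0, 0, -4.36, 1], [0.0347, 0.0025, -0.0032, 0, 0, -4.36, 1]],
])

```text
clock: 1.47
tcp_pos: [0.4015, -0.3896, 0.2652]
eef_rot: [0.89, 0.457, 0.0, 0.0]
contact_force: [0.4, -0.3, 0.4]
opening: 1.001
grip_force: 0.0
```

Request:
apply_moves([
  [[0.0344, 0.0051, -0.0032, 0, 0, -4.36, 1], [0.0339, 0.0077, -0.0032, 0, 0, -4.36, 1], [0.0332, 0.0103, -0.0032, 0, 0, -4.36, 1], [0.0324, 0.0128, -0.0032, 0, 0, -4.36, 1], [0.0313, 0.0152, -0.0032, 0, 0, -4.36, 1], [0.03, 0.0175, -0.0032, 0, 0, -4.36, 1], [0.0286, 0.0198, -0.0032, 0, 0, -4.36, 1], [0.027, 0.0219, -0.0032, 0, 0, -4.36, 1]],
])

```text
clock: 2.13
tcp_pos: [0.5961, -0.1906, 0.2908]
eef_rot: [0.712, 0.702, 0.0, 0.0]
contact_force: [-0.3, -0.8, -0.5]
opening: 1.0
grip_force: 0.0
```

```bash
python3 - <<'E'
from h import *
s=arm.sense();print(s['clock'],s['tcp_pos'],s['opening'],s['contact_force'])
plan((.595,-.192,.164),89,8,1)
E
```

```text
2.1333 [ 0.5960733  -0.1905568   0.29076681] 1.0001641834935504 [-0.2706012  -0.82929621 -0.46287059]
[[-0.0002, -0.0001, 0.0158, 0.0, 0.0, 0.03, 1], [-0.0002, -0.0001, 0.0158, 0.0, 0.0, 0.03, 1], [-0.0002, -0.0001, 0.0158, 0.0, 0.0, 0.03, 1], [-0.0002, -0.0001, 0.0158, 0.0, 0.0, 0.03, 1], [-0.0002, -0.0001, 0.0158, 0.0, 0.0, 0.03, 1], [-0.0002, -0.0001, 0.0158, 0.0, 0.0, 0.03, 1], [-0.0002, -0.0001, 0.0158, 0.0, 0.0, 0.03, 1], [-0.0002, -0.0001, 0.0158, 0.0, 0.0, 0.03, 1]]
```

Request:
apply_moves([
  [[0, 0, 0.018, 0, 0, 0, 1], [0, 0, 0.018, 0, 0, 0, 1], [0, 0, 0.018, 0, 0, 0, 1], [0, 0, 0.018, 0, 0, 0, 1], [0, 0, 0.018, 0, 0, 0, 1], [0, 0, 0.018, 0, 0, 0, 1], [0, 0, 0.018, 0, 0, 0, 1], [0, 0, 0, 0, 0, 0, 1]],
])

```text
clock: 2.8
tcp_pos: [0.5935, -0.1914, 0.1613]
eef_rot: [0.713, 0.701, -0.001, -0.002]
contact_force: [-0.9, 0.4, -0.7]
opening: 0.999
grip_force: 0.0
```

Request:
apply_moves([
  [[0, 0, 0, 0, 0, 0, 0.6], [0, 0, 0, 0, 0, 0, 0.4], [0, 0, 0, 0, 0, 0, 0.3], [0, 0, 0, 0, 0, 0, 0.25], [0, 0, 0, 0, 0, 0, 0], [0, 0, 0, 0, 0, 0, 0], [0, 0, 0, 0, 0, 0, 0], [0, 0, 0, 0, 0, 0, 0]],
])

```text
clock: 3.47
tcp_pos: [0.5951, -0.1923, 0.1652]
eef_rot: [0.713, 0.701, -0.0, 0.0]
contact_force: [-2.2, -0.6, 7.5]
opening: 0.181
grip_force: 58.6
```

```bash
python3 - <<'E'
from h import *
s=arm.sense();print(s['clock'],s['tcp_pos'],s['opening'],s['contact_force'],s['grip_force'],s['wrist_torque'])
t=cap('top');d=cap('side')
def z(I,x0,y0,w,h,k): return cv2.resize(np.clip(I[y0:y0+h,x0:x0+w]*1.6,0,255).astype(np.uint8),(w*k,h*k),interpolation=cv2.INTER_CUBIC)
L=np.zeros((400,800,3),np.uint8)
L[:,:400]=z(t['image'],260,140,100,100,4);L[:,400:]=z(d['image'],200,100,100,100,4)
cv2.imwrite('pics/g.png',L)
E
```

```text
3.4667 [ 0.59506152 -0.19226749  0.16522267] 0.1812779360989252 [-2.23050127 -0.55081828  7.53331484] 58.618290424346924 [-0.16915838  0.73229631 -0.40889325]
```

View pics/g.png

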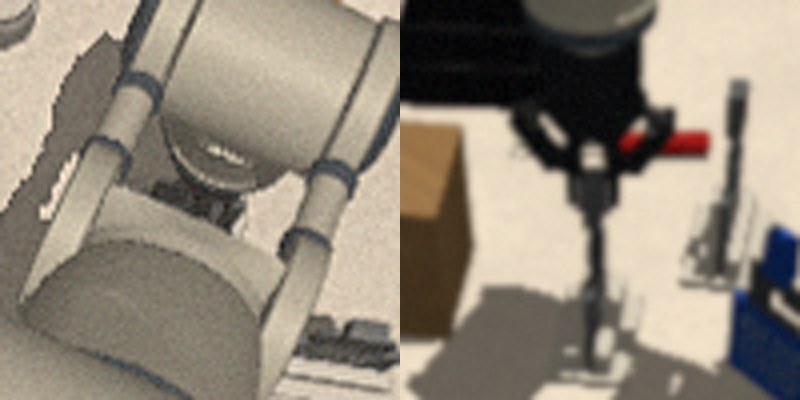

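Request:
apply_moves([
  [[0, 0, -0.004, 0, 0, 0, 0], [0, 0, -0.008, 0, 0, 0, 0], [0, 0, -0.01, 0, 0, 0, 0], [0, 0, -0.01, 0, 0, 0, 0], [0, 0, -0.01, 0, 0, 0, 0], [0, 0, -0.01, 0, 0, 0, 0], [0, 0, -0.006, 0, 0, 0, 0], [0, 0, 0, 0, 0, 0, 0]],
])

```text
clock: 4.23
tcp_pos: [0.5957, -0.1923, 0.2245]
eef_rot: [0.713, 0.701, 0.001, 0.001]
contact_force: [0.6, -0.1, -2.9]
opening: 0.178
grip_force: 58.5
```

```bash
python3 - <<'E'
from h import *
s=arm.sense();print(s['clock'],s['tcp_pos'],s['opening'],s['contact_force'],s['grip_force'],s['wrist_torque'])
ts=[cap('top') for _ in range(4)];ds=[cap('side') for _ in range(4)]
c,d=ts[0],ds[0]
T=np.mean([x['image'].astype(float) for x in ts],0).astype(np.float32);S=np.mean([x['image'].astype(float) for x in ds],0).astype(np.float32)
# sample profile across panel top along x at z=.19, avg over y
def prof(cam,I,xs,ys,z):
    P=np.array([[x,y,z] for x in xs for y in ys]); uv=proj(cam,P).astype(np.float32).reshape(len(xs),len(ys),2)
    return cv2.remap(I,uv,None,cv2.INTER_CUBIC).mean(-1).mean(1)
xs=np.arange(.495,.54,.0015)
for lo,hi in((.02,.06),(.13,.175)):
    print(lo,'top',list(zip((xs*1e4).astype(int).tolist(),prof(c,T,xs,np.linspace(lo,hi,40),.19).round().astype(int).tolist())))
print('side',list(zip((xs*1e4).astype(int).tolist(),prof(d,S,xs,np.linspace(.13,.175,40),.19).round().astype(int).tolist())))
L=np.zeros((500,800,3),np.uint8)
def z(I,x0,y0,w,h,k): return cv2.resize(np.clip(I[y0:y0+h,x0:x0+w]*1.6,0,255).astype(np.uint8),(w*k,h*k),interpolation=cv2.INTER_CUBIC)
L[:,:400]=z(T,192,170,40,50,10);L[:,400:]=z(S,235,195,40,50,10)
cv2.imwrite('pics/pin.png',L)
E
```

```text
4.2333 [ 0.59574875 -0.19234734  0.22447556] 0.1781505905604789 [ 0.59812965 -0.10442464 -2.93032857] 58.52422893047333 [ 0.03415662 -0.0688279   0.00575469]
0.02 top [(4950, 59), (4965, 60), (4980, 60), (4995, 61), (5010, 62), (5024, 63), (5040, 64), (5055, 65), (5070, 65), (5084, 64), (5100, 58), (5115, 58), (5130, 68), (5145, 92), (5160, 116), (5175, 131), (5190, 131), (5205, 116), (5220, 94), (5235, 72), (5250, 58), (5265, 53), (5280, 56), (5295, 59), (5310, 59), (5325, 59), (5340, 58), (5355, 57), (5370, 54), (5385, 53), (5400, 59)]
0.13 top [(4950, 88), (4965, 86), (4980, 85), (4995, 84), (5010, 84), (5024, 83), (5040, 82), (5055, 81), (5070, 79), (5084, 78), (5100, 77), (5115, 74), (5130, 72), (5145, 71), (5160, 70), (5175, 73), (5190, 78), (5205, 78), (5220, 74), (5235, 67), (5250, 62), (5265, 58), (5280, 59), (5295, 63), (5310, 68), (5325, 72), (5340, 73), (5355, 72), (5370, 70), (5385, 71), (5400, 72)]
side [(4950, 37), (4965, 37), (4980, 37), (4995, 37), (5010, 37), (5024, 37), (5040, 39), (5055, 42), (5070, 45), (5084, 48), (5100, 51), (5115, 54), (5130, 58), (5145, 66), (5160, 77), (5175, 88), (5190, 97), (5205, 101), (5220, 99), (5235, 89), (5250, 72), (5265, 54), (5280, 44), (5295, 41), (5310, 43), (5325, 44), (5340, 45), (5355, 45), (5370, 45), (5385, 45), (5400, 46)]
```

View pics/pin.png

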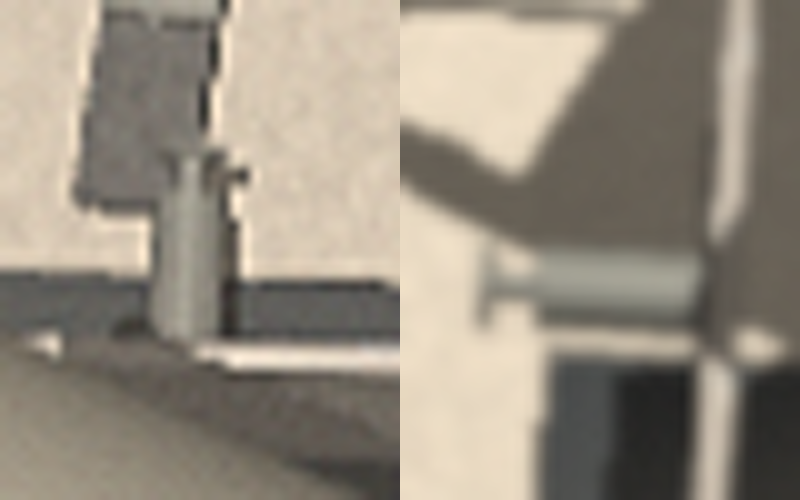

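```bash
python3 - <<'E'
from h import *
c=cap('top');d=cap('side')
f=lambda a,o:o+(a+.5)/10-.5
for n,u,z in(('collar front',(135,283),.17),('pin mid',(115,283),.17),('head mid',(87,283),.17),('head top edge?',(90,240),.181),('head bottom',(85,325),.159),('collar top mid',(135,250),.18),('collar at panel',(302,285),.17)):
    print(n,atz(d,(f(u[0],235),f(u[1],195)),z).round(4))
for n,u,z in(('head',(192,155),.181),('collarfront',(185,172),.181),('collar mid',(188,280),.181)):
    print('T',n,atz(c,(f(u[0],192),f(u[1],170)),z).round(4))
# front edge of panel in side view at z=.19, crop x722-758 at y 100
for x in(718,757): print('panel',atz(d,(f(x-400,235),f(100,195)),.19).round(4))
E
```

```text
collar front [0.571  0.1071 0.17  ]
pin mid [0.5763 0.1074 0.17  ]
head mid [0.5837 0.1079 0.17  ]
head top edge? [0.5832 0.1018 0.181 ]
head bottom [0.584  0.1138 0.159 ]
collar top mid [0.5711 0.1036 0.18  ]
collar at panel [0.5265 0.1047 0.17  ]
T head [0.5799 0.1037 0.181 ]
T collarfront [0.5747 0.1056 0.181 ]
T collar mid [0.5422 0.1031 0.181 ]
panel [0.5249 0.0571 0.19  ]
panel [0.5143 0.0564 0.19  ]
```

```bash
python3 - <<'E'
from h import *
plan((.575,.035,.2202),89.2,14,0)
E
```

```text
[[0.0162, -0.0017, 0.0001, -0.0, -0.0, -0.01, 0], [0.0162, -0.0017, 0.0001, -0.0, -0.0, -0.01, 0], [0.0162, -0.0017, 0.0001, -0.0, -0.0, -0.01, 0], [0.0162, -0.0017, 0.0001, -0.0, -0.0, -0.01, 0], [0.0162, -0.0017, 0.0001, -0.0, -0.0, -0.01, 0], [0.0162, -0.0017, 0.0001, -0.0, -0.0, -0.01, 0], [0.0162, -0.0017, 0.0001, -0.0, -0.0, -0.01, 0], [0.0162, -0.0017, 0.0001, -0.0, -0.0, -0.01, 0]]
[[0.0162, -0.0017, 0.0001, -0.0, -0.0, -0.01, 0], [0.0162, -0.0017, 0.0001, -0.0, -0.0, -0.01, 0], [0.0162, -0.0017, 0.0001, -0.0, -0.0, -0.01, 0], [0.0162, -0.0017, 0.0001, -0.0, -0.0, -0.01, 0], [0.0162, -0.0017, 0.0001, -0.0, -0.0, -0.01, 0], [0.0162, -0.0017, 0.0001, -0.0, -0.0, -0.01, 0]]
```

Request:
apply_moves([
  [[0.008, -0.001, 0, 0, 0, 0, 0], [0.016, -0.0017, 0, 0, 0, 0, 0], [0.018, -0.0017, 0, 0, 0, 0, 0], [0.018, -0.0017, 0, 0, 0, 0, 0], [0.018, -0.0017, 0, 0, 0, 0, 0], [0.018, -0.0017, 0, 0, 0, 0, 0], [0.018, -0.0017, 0, 0, 0, 0, 0], [0.018, -0.0017, 0, 0, 0, 0, 0]],
])

```text
clock: 5.4
tcp_pos: [0.5838, -0.0575, 0.2225]
eef_rot: [0.713, 0.701, 0.0, -0.0]
contact_force: [-0.2, 0.1, -1.4]
opening: 0.179
grip_force: 58.7
```

Request:
apply_moves([
  [[0.018, -0.0017, 0, 0, 0, 0, 0], [0.018, -0.0017, 0, 0, 0, 0, 0], [0.018, -0.0017, 0, 0, 0, 0, 0], [0.018, -0.0017, 0, 0, 0, 0, 0], [0.012, -0.0017, 0, 0, 0, 0, 0], [0.008, -0.0017, 0, 0, 0, 0, 0], [0.003, 0, 0, 0, 0, 0, 0], [0, 0, 0, 0, 0, 0, 0]],
])

```text
clock: 6.07
tcp_pos: [0.5757, 0.0359, 0.2225]
eef_rot: [0.713, 0.701, 0.0, 0.0]
contact_force: [0.1, -0.0, -2.8]
opening: 0.18
grip_force: 58.7
```

```bash
python3 - <<'E'
from h import *
ts=[cap('top') for _ in range(3)];ds=[cap('side') for _ in range(4)]
s=arm.sense();print(s['clock'],s['tcp_pos'],s['eef_rot'],s['contact_force'],s['wrist_torque'])
T=np.mean([x['image'].astype(float) for x in ts],0).astype(np.float32);S=np.mean([x['image'].astype(float) for x in ds],0).astype(np.float32)
L=np.zeros((600,800,3),np.uint8)
def z(I,x0,y0,w,h,k): return cv2.resize(np.clip(I[y0:y0+h,x0:x0+w]*1.6,0,255).astype(np.uint8),(w*k,h*k),interpolation=cv2.INTER_CUBIC)
L[:,:400]=z(S,230,180,40,60,10);L[:400,400:]=z(T,192,165,50,50,8)
cv2.imwrite('pics/pre.png',L)
E
```

```text
6.4167 [0.57595355 0.03477221 0.2224345 ] [ 7.13523339e-01  7.00631459e-01 -5.93058221e-05 -5.32814651e-06] [-0.20754228 -0.19349753 -2.02804723] [ 0.02752237 -0.00736085  0.02989596]
```

View pics/pre.png

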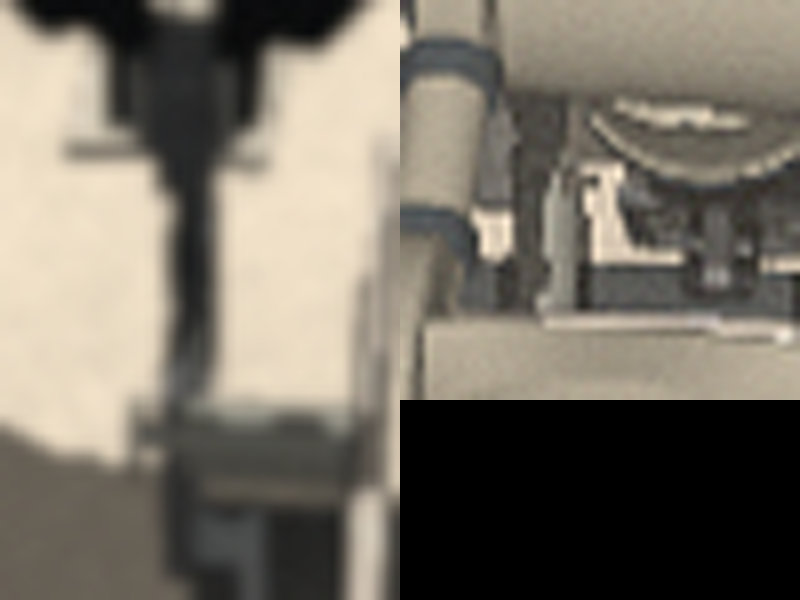

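```bash
python3 - <<'E'
from h import *
d=cap('side');c=cap('top')
f=lambda a,o:o+(a+.5)/10-.5
def aty(c,uv,y):
    o,D=ray(c,uv); return o+D*(y-o[1])/D[1]
x,_,z=.576,.035,.226
pts=dict(plate_lead_top=[x,.065,.203],plate_lead_L=[x+.0025,.065,.19],plate_lead_R=[x-.0025,.065,.19],plate_tr_R=[x-.0025,.005,.19],frame_lead_L=[x+.004,.08,.14],frame_lead_R=[x-.004,.08,.14],handL=[x+.008,.049,.21],handR=[x-.008,.049,.21],
 pinmid=[x,.1055,.17],collarf=[x-.006,.1055,.17],headb=[x+.006,.1055,.17],headf=[x+.009,.1055,.17])
for k,p in pts.items():
    u=proj(d,[p])[0]; print(k,((u-[230,180]+.5)*10-.5).round(0))
# profile rows in side image for subpixel
S=np.mean([cap('side')['image'].astype(float) for _ in range(4)],0).mean(-1)
for v in(202,206,210,214,218,236): print(v,S[v,240:258].round().astype(int).tolist())
E
```

```text
plate_lead_top [177. 232.]
plate_lead_L [168. 262.]
plate_lead_R [187. 263.]
plate_tr_R [204.  98.]
frame_lead_L [162. 417.]
frame_lead_R [190. 419.]
handL [152. 168.]
handR [211. 171.]
pinmid [167. 427.]
collarf [189. 429.]
headb [144. 426.]
headf [133. 425.]
202 [137, 137, 137, 137, 136, 130, 104, 63, 30, 24, 38, 72, 116, 136, 139, 139, 139, 138]
206 [136, 136, 136, 137, 137, 128, 93, 50, 23, 21, 34, 70, 115, 134, 136, 136, 137, 137]
210 [133, 135, 136, 138, 138, 132, 108, 68, 33, 26, 38, 70, 113, 133, 136, 136, 136, 136]
214 [134, 134, 135, 136, 135, 126, 91, 50, 38, 46, 47, 71, 113, 132, 134, 134, 134, 135]
218 [136, 136, 134, 132, 129, 115, 86, 64, 54, 51, 67, 98, 121, 130, 132, 133, 135, 135]
236 [59, 59, 59, 60, 60, 56, 43, 31, 29, 30, 32, 33, 36, 42, 47, 46, 35, 26]
```

Request:
apply_moves([
  [[0.003, 0, 0.001, 0, 0, 0, 0], [0.005, 0, 0.0012, 0, 0, 0, 0], [0.005, 0, 0, 0, 0, 0, 0], [0.005, 0, 0, 0, 0, 0, 0], [0.005, 0, 0, 0, 0, 0, 0], [0.003, 0, 0, 0, 0, 0, 0], [0.002, 0, 0, 0, 0, 0, 0], [0, 0, 0, 0, 0, 0, 0]],
])

```text
clock: 7.38
tcp_pos: [0.5764, 0.0638, 0.2203]
eef_rot: [0.713, 0.701, 0.0, 0.0]
contact_force: [-0.0, 0.2, -2.1]
opening: 0.179
grip_force: 58.7
```

Request:
apply_moves([
  [[0.001, 0, 0, 0, 0, 0, 0], [0.001, 0, 0, 0, 0, 0, 0], [0.001, 0, 0, 0, 0, 0, 0], [0.001, 0, 0, 0, 0, 0, 0], [0.001, 0, 0, 0, 0, 0, 0], [0, 0, 0, 0, 0, 0, 0], [0, 0, 0, 0, 0, 0, 0], [0, 0, 0, 0, 0, 0, 0]],
])

```text
clock: 8.05
tcp_pos: [0.5765, 0.0683, 0.2203]
eef_rot: [0.713, 0.701, -0.0, 0.0]
contact_force: [-0.8, -0.3, -3.2]
opening: 0.184
grip_force: 58.7
```

Request:
apply_moves([
  [[0.001, 0, 0, 0, 0, 0, 0], [0.001, 0, 0, 0, 0, 0, 0], [0.001, 0, 0, 0, 0, 0, 0], [0.001, 0, 0, 0, 0, 0, 0], [0, 0, 0, 0, 0, 0, 0], [0, 0, 0, 0, 0, 0, 0], [0, 0, 0, 0, 0, 0, 0], [0, 0, 0, 0, 0, 0, 0]],
])

```text
clock: 8.72
tcp_pos: [0.5765, 0.0723, 0.2203]
eef_rot: [0.713, 0.701, -0.0, 0.0]
contact_force: [0.3, 0.2, -4.2]
opening: 0.18
grip_force: 58.7
```

Request:
apply_moves([
  [[0.001, 0, 0, 0, 0, 0, 0], [0.001, 0, 0, 0, 0, 0, 0], [0.001, 0, 0, 0, 0, 0, 0], [0.001, 0, 0, 0, 0, 0, 0], [0, 0, 0, 0, 0, 0, 0], [0, 0, 0, 0, 0, 0, 0], [0, 0, 0, 0, 0, 0, 0], [0, 0, 0, 0, 0, 0, 0]],
])

```text
clock: 9.38
tcp_pos: [0.5766, 0.0763, 0.2203]
eef_rot: [0.713, 0.701, 0.0, 0.0]
contact_force: [-0.1, -0.7, -2.4]
opening: 0.179
grip_force: 58.7
```

Request:
apply_moves([
  [[0.001, 0, 0, 0, 0, 0, 0], [0.001, 0, 0, 0, 0, 0, 0], [0.001, 0, 0, 0, 0, 0, 0], [0.001, 0, 0, 0, 0, 0, 0], [0.001, 0, 0, 0, 0, 0, 0], [0.001, 0, 0, 0, 0, 0, 0], [0, 0, 0, 0, 0, 0, 0], [0, 0, 0, 0, 0, 0, 0]],
])

```text
clock: 10.05
tcp_pos: [0.5767, 0.0824, 0.2203]
eef_rot: [0.713, 0.701, -0.0, -0.0]
contact_force: [-0.1, -0.1, -2.5]
opening: 0.18
grip_force: 58.7
```

Request:
apply_moves([
  [[0.001, 0, 0, 0, 0, 0, 0], [0.001, 0, 0, 0, 0, 0, 0], [0.001, 0, 0, 0, 0, 0, 0], [0.001, 0, 0, 0, 0, 0, 0], [0.001, 0, 0, 0, 0, 0, 0], [0.001, 0, 0, 0, 0, 0, 0], [0, 0, 0, 0, 0, 0, 0], [0, 0, 0, 0, 0, 0, 0]],
])

```text
clock: 10.72
tcp_pos: [0.5768, 0.0884, 0.2203]
eef_rot: [0.713, 0.701, -0.0, -0.0]
contact_force: [0.1, -0.1, -3.2]
opening: 0.175
grip_force: 58.7
```

Request:
apply_moves([
  [[0.001, 0, 0, 0, 0, 0, 0], [0.001, 0, 0, 0, 0, 0, 0], [0.001, 0, 0, 0, 0, 0, 0], [0.001, 0, 0, 0, 0, 0, 0], [0.001, 0, 0, 0, 0, 0, 0], [0.001, 0, 0, 0, 0, 0, 0], [0, 0, 0, 0, 0, 0, 0], [0, 0, 0, 0, 0, 0, 0]],
])

```text
clock: 11.38
tcp_pos: [0.5769, 0.0944, 0.2203]
eef_rot: [0.713, 0.701, -0.0, -0.0]
contact_force: [-0.2, 0.1, -2.2]
opening: 0.178
grip_force: 58.7
```

Request:
apply_moves([
  [[0.001, 0, 0, 0, 0, 0, 0], [0.001, 0, 0, 0, 0, 0, 0], [0.001, 0, 0, 0, 0, 0, 0], [0.001, 0, 0, 0, 0, 0, 0], [0, 0, 0, 0, 0, 0, 0], [0, 0, 0, 0, 0, 0, 0], [0, 0, 0, 0, 0, 0, 0], [0, 0, 0, 0, 0, 0, 0]],
])

```text
clock: 12.05
tcp_pos: [0.577, 0.0983, 0.2203]
eef_rot: [0.713, 0.701, 0.0, 0.0]
contact_force: [-0.9, 1.1, -3.3]
opening: 0.177
grip_force: 58.7
```

Request:
apply_moves([
  [[0.0005, 0, 0, 0, 0, 0, 0], [0.0005, 0, 0, 0, 0, 0, 0], [0.0005, 0, 0, 0, 0, 0, 0], [0.0005, 0, 0, 0, 0, 0, 0], [0, 0, 0, 0, 0, 0, 0], [0, 0, 0, 0, 0, 0, 0], [0, 0, 0, 0, 0, 0, 0], [0, 0, 0, 0, 0, 0, 0]],
])

```text
clock: 12.72
tcp_pos: [0.577, 0.1003, 0.2203]
eef_rot: [0.713, 0.701, -0.0, 0.0]
contact_force: [-0.0, 0.6, -2.4]
opening: 0.181
grip_force: 58.7
```

Request:
apply_moves([
  [[0.0005, 0, 0, 0, 0, 0, 0], [0.0005, 0, 0, 0, 0, 0, 0], [0.0005, 0, 0, 0, 0, 0, 0], [0, 0, 0, 0, 0, 0, 0], [0, 0, 0, 0, 0, 0, 0], [0, 0, 0, 0, 0, 0, 0], [0, 0, 0, 0, 0, 0, 0], [0, 0, 0, 0, 0, 0, 0]],
])

```text
clock: 13.38
tcp_pos: [0.577, 0.1018, 0.2203]
eef_rot: [0.713, 0.701, -0.0, -0.0]
contact_force: [-0.0, -0.1, -2.0]
opening: 0.18
grip_force: 58.7
```

Request:
apply_moves([
  [[0.0005, 0, 0, 0, 0, 0, 0], [0.0005, 0, 0, 0, 0, 0, 0], [0.0005, 0, 0, 0, 0, 0, 0], [0, 0, 0, 0, 0, 0, 0], [0, 0, 0, 0, 0, 0, 0], [0, 0, 0, 0, 0, 0, 0], [0, 0, 0, 0, 0, 0, 0], [0, 0, 0, 0, 0, 0, 0]],
])

```text
clock: 14.05
tcp_pos: [0.5771, 0.1033, 0.2203]
eef_rot: [0.713, 0.701, 0.0, 0.0]
contact_force: [0.3, 0.4, -2.9]
opening: 0.178
grip_force: 58.7
```

Request:
apply_moves([
  [[0.0005, 0, 0, 0, 0, 0, 0], [0.0005, 0, 0, 0, 0, 0, 0], [0, 0, 0, 0, 0, 0, 0], [0, 0, 0, 0, 0, 0, 0], [0, 0, 0, 0, 0, 0, 0], [0, 0, 0, 0, 0, 0, 0], [0, 0, 0, 0, 0, 0, 0], [0, 0, 0, 0, 0, 0, 0]],
])

```text
clock: 14.72
tcp_pos: [0.5771, 0.1043, 0.2203]
eef_rot: [0.713, 0.701, 0.0, 0.0]
contact_force: [-0.3, -0.4, -2.7]
opening: 0.18
grip_force: 58.7
```

Request:
apply_moves([
  [[0.0005, 0, 0, 0, 0, 0, 0], [0.0005, 0, 0, 0, 0, 0, 0], [0, 0, 0, 0, 0, 0, 0], [0, 0, 0, 0, 0, 0, 0], [0, 0, 0, 0, 0, 0, 0], [0, 0, 0, 0, 0, 0, 0], [0, 0, 0, 0, 0, 0, 0], [0, 0, 0, 0, 0, 0, 0]],
])

```text
clock: 15.38
tcp_pos: [0.5771, 0.1052, 0.2203]
eef_rot: [0.713, 0.701, -0.0, 0.0]
contact_force: [-0.4, -2.2, -3.0]
opening: 0.179
grip_force: 58.7
```

Request:
apply_moves([
  [[0.0003, 0, 0, 0, 0, 0, 0], [0, 0, 0, 0, 0, 0, 0], [0, 0, 0, 0, 0, 0, 0], [0, 0, 0, 0, 0, 0, 0], [0, 0, 0, 0, 0, 0, 0], [0, 0, 0, 0, 0, 0, 0], [0, 0, 0, 0, 0, 0, 0], [0, 0, 0, 0, 0, 0, 0]],
])

```text
clock: 16.05
tcp_pos: [0.5771, 0.1055, 0.2203]
eef_rot: [0.713, 0.701, -0.0, 0.0]
contact_force: [0.6, -4.8, -3.4]
opening: 0.176
grip_force: 58.7
```

Request:
apply_moves([
  [[-0.001, 0, 0, 0, 0, 0, 0], [-0.001, 0, 0, 0, 0, 0, 0], [0, 0, 0.001, 0, 0, 0, 0], [0, 0, 0.001, 0, 0, 0, 0], [0, 0, 0.001, 0, 0, 0, 0], [0, 0, 0.001, 0, 0, 0, 0], [0, 0, 0, 0, 0, 0, 0], [0, 0, 0, 0, 0, 0, 0]],
])

```text
clock: 16.72
tcp_pos: [0.5771, 0.1037, 0.2162]
eef_rot: [0.713, 0.701, -0.0, -0.0]
contact_force: [0.3, -0.4, -3.5]
opening: 0.179
grip_force: 58.7
```

Request:
apply_moves([
  [[0, 0, 0.0007, 0, 0, 0, 0], [0, 0, 0.0008, 0, 0, 0, 0], [0, 0, 0.0008, 0, 0, 0, 0], [0, 0, 0.0007, 0, 0, 0, 0], [0, 0, 0, 0, 0, 0, 0], [0, 0, 0, 0, 0, 0, 0], [0, 0, 0, 0, 0, 0, 0], [0, 0, 0, 0, 0, 0, 0]],
])

```text
clock: 17.38
tcp_pos: [0.5771, 0.1036, 0.2133]
eef_rot: [0.713, 0.701, 0.0, 0.0]
contact_force: [-0.1, -0.5, -2.8]
opening: 0.176
grip_force: 58.7
```

Request:
apply_moves([
  [[0, 0, 0.0005, 0, 0, 0, 0], [0, 0, 0.001, 0, 0, 0, 0], [0, 0, 0.001, 0, 0, 0, 0], [0, 0, 0.0005, 0, 0, 0, 0], [0, 0, 0, 0, 0, 0, 0], [0, 0, 0, 0, 0, 0, 0], [0, 0, 0, 0, 0, 0, 0], [0, 0, 0, 0, 0, 0, 0]],
])

```text
clock: 18.05
tcp_pos: [0.5771, 0.1036, 0.2103]
eef_rot: [0.713, 0.701, 0.0, 0.0]
contact_force: [-0.1, -0.1, -3.1]
opening: 0.179
grip_force: 58.7
```

Request:
apply_moves([
  [[0, 0, 0.0005, 0, 0, 0, 0], [0, 0, 0.0005, 0, 0, 0, 0], [0, 0, 0.0005, 0, 0, 0, 0], [0, 0, 0, 0, 0, 0, 0], [0, 0, 0, 0, 0, 0, 0], [0, 0, 0, 0, 0, 0, 0], [0, 0, 0, 0, 0, 0, 0], [0, 0, 0, 0, 0, 0, 0]],
])

```text
clock: 18.72
tcp_pos: [0.5771, 0.1036, 0.2088]
eef_rot: [0.713, 0.701, -0.0, 0.0]
contact_force: [0.6, 0.5, -2.1]
opening: 0.177
grip_force: 58.7
```

Request:
apply_moves([
  [[0, 0, 0.0005, 0, 0, 0, 0], [0, 0, 0.0005, 0, 0, 0, 0], [0, 0, 0, 0, 0, 0, 0], [0, 0, 0, 0, 0, 0, 0], [0, 0, 0, 0, 0, 0, 0], [0, 0, 0, 0, 0, 0, 0], [0, 0, 0, 0, 0, 0, 0], [0, 0, 0, 0, 0, 0, 0]],
])

```text
clock: 19.38
tcp_pos: [0.5771, 0.1036, 0.2078]
eef_rot: [0.713, 0.701, 0.0, 0.0]
contact_force: [-0.3, -0.1, -2.9]
opening: 0.182
grip_force: 58.7
```

Request:
apply_moves([
  [[0, 0, 0.0005, 0, 0, 0, 0], [0, 0, 0, 0, 0, 0, 0], [0, 0, 0, 0, 0, 0, 0], [0, 0, 0, 0, 0, 0, 0], [0, 0, 0, 0, 0, 0, 0], [0, 0, 0, 0, 0, 0, 0], [0, 0, 0, 0, 0, 0, 0], [0, 0, 0, 0, 0, 0, 0]],
])

```text
clock: 20.05
tcp_pos: [0.5771, 0.1036, 0.2073]
eef_rot: [0.713, 0.701, 0.0, -0.0]
contact_force: [0.7, 0.7, -2.6]
opening: 0.178
grip_force: 58.7
```

Request:
apply_moves([
  [[0, 0, 0.0005, 0, 0, 0, 0], [0, 0, 0, 0, 0, 0, 0], [0, 0, 0, 0, 0, 0, 0], [0, 0, 0, 0, 0, 0, 0], [0, 0, 0, 0, 0, 0, 0], [0, 0, 0, 0, 0, 0, 0], [0, 0, 0, 0, 0, 0, 0], [0, 0, 0, 0, 0, 0, 0]],
])

```text
clock: 20.72
tcp_pos: [0.5771, 0.1036, 0.2069]
eef_rot: [0.713, 0.701, 0.0, 0.0]
contact_force: [-1.1, 0.3, 2.5]
opening: 0.179
grip_force: 59.5
```

Request:
apply_moves([
  [[0, 0, 0.0005, 0, 0, 0, 0], [0, 0, 0, 0, 0, 0, 0], [0, 0, 0, 0, 0, 0, 0], [0, 0, 0, 0, 0, 0, 0], [0, 0, 0, 0, 0, 0, 0], [0, 0, 0, 0, 0, 0, 0], [0, 0, 0, 0, 0, 0, 0], [0, 0, 0, 0, 0, 0, 0]],
])

```text
clock: 21.38
tcp_pos: [0.5772, 0.1036, 0.2067]
eef_rot: [0.713, 0.701, 0.0, 0.0]
contact_force: [-2.3, -1.2, 9.2]
opening: 0.181
grip_force: 60.6
```

Request:
apply_moves([
  [[0, 0, -0.0004, 0, 0, 0, 0], [0, 0, 0, 0, 0, 0, 0], [0, 0, 0, 0, 0, 0, 0], [0, 0, 0, 0, 0, 0, 0], [0, 0, 0, 0, 0, 0, 0], [0, 0, 0, 0, 0, 0, 0], [0, 0, 0, 0, 0, 0, 0], [0, 0, 0, 0, 0, 0, 0]],
])

```text
clock: 22.05
tcp_pos: [0.5772, 0.1036, 0.2068]
eef_rot: [0.713, 0.701, 0.0, 0.0]
contact_force: [-0.8, -0.7, 5.0]
opening: 0.175
grip_force: 59.7
```

Request:
apply_moves([
  [[0, 0, 0, 0, 0, 0, 0.18], [0, 0, 0, 0, 0, 0, 0.19], [0, 0, 0, 0, 0, 0, 0.2], [0, 0, 0, 0, 0, 0, 0.22], [0, 0, 0, 0, 0, 0, 0.25], [0, 0, 0, 0, 0, 0, 0.28], [0, 0, 0, 0, 0, 0, 0.34], [0, 0, 0, 0, 0, 0, 0.4]],
])

```text
clock: 22.72
tcp_pos: [0.5771, 0.1036, 0.2067]
eef_rot: [0.713, 0.701, -0.0, -0.0]
contact_force: [0.8, -0.0, -0.4]
opening: 0.401
grip_force: 0.0
```

```bash
python3 - <<'E'
from h import *
s=arm.sense();print(s['clock'],s['tcp_pos'],s['opening'],s['contact_force'],s['grip_force'],s['wrist_torque'])
ds=[cap('side') for _ in range(3)];T=cap('top')['image'].astype(np.float32)
S=np.mean([x['image'].astype(float) for x in ds],0).astype(np.float32)
L=np.zeros((600,800,3),np.uint8)
def z(I,x0,y0,w,h,k): return cv2.resize(np.clip(I[y0:y0+h,x0:x0+w]*1.6,0,255).astype(np.uint8),(w*k,h*k),interpolation=cv2.INTER_CUBIC)
L[:,:400]=z(S,225,185,40,60,10);L[:400,400:]=z(T,182,165,50,50,8)
cv2.imwrite('pics/rel.png',L)
E
```

```text
22.7167 [0.57710209 0.10362515 0.20665228] 0.40140184288678926 [ 0.79037533 -0.04678823 -0.40511887] 0.0 [0.05705717 0.00256649 0.06092432]
```

View pics/rel.png

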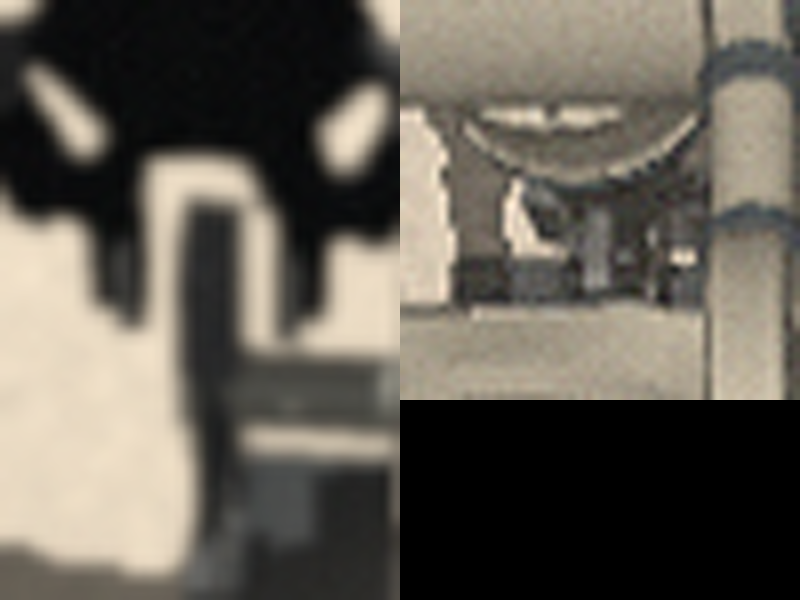

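The side view shows the screen hanging upright with its handle at about x 185–240, and the open fingers are clear on both sides. I'll retreat upward.

Request:
apply_moves([
  [[0, 0, -0.002, 0, 0, 0, 0.4], [0, 0, -0.005, 0, 0, 0, 0.4], [0, 0, -0.01, 0, 0, 0, 0.4], [0, 0, -0.015, 0, 0, 0, 0.4], [0, 0, -0.02, 0, 0, 0, 0.4], [0, 0, -0.025, 0, 0, 0, 0.4], [0, 0, -0.025, 0, 0, 0, 0.4], [0, 0, -0.015, 0, 0, 0, 0.4]],
])

```text
clock: 23.58
tcp_pos: [0.5777, 0.1037, 0.3275]
eef_rot: [0.713, 0.701, 0.001, 0.001]
contact_force: [0.7, 0.3, 0.3]
opening: 0.396
grip_force: 0.0
```

Request:
apply_moves([
  [[-0.01, 0, -0.005, 0, 0, 0, 0.4], [-0.02, 0, 0, 0, 0, 0, 0.4], [-0.03, 0, 0, 0, 0, 0, 0.4], [-0.03, 0, 0, 0, 0, 0, 0.4], [-0.03, 0, 0, 0, 0, 0, 0.4], [-0.03, 0, 0, 0, 0, 0, 0.4], [-0.02, 0, 0, 0, 0, 0, 0.4], [0, 0, 0, 0, 0, 0, 0.4]],
])

```text
clock: 24.25
tcp_pos: [0.5736, -0.0705, 0.3283]
eef_rot: [0.714, 0.7, -0.001, 0.0]
contact_force: [0.5, 0.3, -0.7]
opening: 0.398
grip_force: 0.0
```

```bash
python3 - <<'E'
from h import *
def z(I,x0,y0,w,h,k): return cv2.resize(np.clip(I[y0:y0+h,x0:x0+w]*1.5,0,255).astype(np.uint8),(w*k,h*k),interpolation=cv2.INTER_CUBIC)
d=cap('side');t=cap('top');e=cap('side')
print(arm.sense()['clock'],arm.sense()['tcp_pos'], np.abs(d['image'].astype(float)-e['image'])[200:260,225:265].mean(), np.abs(d['image'].astype(float)-e['image'])[300:360,50:100].mean())
L=np.zeros((500,800,3),np.uint8);L[:,:400]=z(d['image'],215,180,80,100,5);L[:400,400:]=z(t['image'],170,155,80,80,5)
cv2.imwrite('pics/end.png',L)
E
```

```text
24.4 [ 0.57380102 -0.06643046  0.32847153] 2.4811111111111113 0.6043333333333333
```

View pics/end.png

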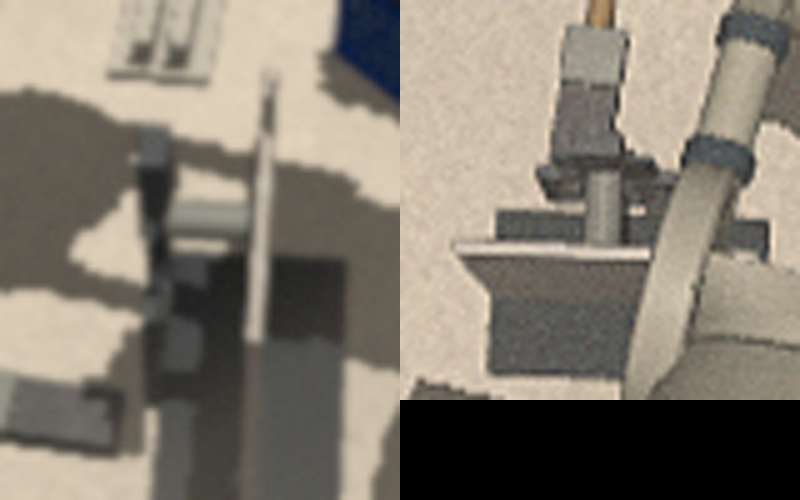

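The screen hangs on the pin against the collar, handle at about (152,150) in the left panel, and the arm is clear. I'll wait for it to settle, then hand in.

Request:
apply_moves([
  [[0, 0, 0, 0, 0, 0, 0.4], [0, 0, 0, 0, 0, 0, 0.4], [0, 0, 0, 0, 0, 0, 0.4], [0, 0, 0, 0, 0, 0, 0.4], [0, 0, 0, 0, 0, 0, 0.4], [0, 0, 0, 0, 0, 0, 0.4], [0, 0, 0, 0, 0, 0, 0.4], [0, 0, 0, 0, 0, 0, 0.4]],
])

```text
clock: 25.07
tcp_pos: [0.5741, -0.0663, 0.3287]
eef_rot: [0.713, 0.701, -0.0, -0.0]
contact_force: [-0.0, 0.2, 0.1]
opening: 0.403
grip_force: 0.0
```

```bash
python3 - <<'E'
from h import *
I=[cap('side')['image'].astype(float) for _ in range(6)]
D=[np.abs(I[0]-i)[200:260,225:265].mean().round(2) for i in I[1:]]; print(D)
if max(D)<2.0: print(arm.finish_job())
E
```

```text
[np.float64(0.66), np.float64(0.67), np.float64(0.68), np.float64(0.68), np.float64(0.69)]
the job is handed in; nothing more can be done
None
```

The slotted screen hangs upright and still with the pin home in its notch; the largest force I read while feeling for the pin and seating it was about 9 N (sampled at the end of each move), the arm is clear, the clock stood near 25 s of the 48 s allowed, and the job is handed in (no verdict came back).

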